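Lock the rotor nut of a bench tube mixer

ROBOT

A 6-joint arm with a two-finger parallel gripper is mounted at the origin on a cart in front of the work surface, level with it; the furniture and walls round the work are solid. World frame = base frame: x ahead of the robot, y to its left, z up, the work surface at z = 0. Lengths are in m, angles in rad, forces in N, time in s.
With the tool pointing down it reaches from about 0.325 to 1 m from the base axis. Payload 5.1 kg.
Tool frame: the origin (TCP) lies on the centre line of the jaws, within the pads' length; the fingertips stand 22 mm ahead of it and the grasp point (between the pads) lies 3 mm ahead of it; z points along the fingers, y is the direction in which the jaws open and shut (so a half turn about z gives the same grasp; the last joint's range is limited). The gripper opens to 85 mm and grips with 20 to 120 N. Pads are 22 mm wide; open, the fingers measure 114 mm over their backs; the gripper's body (76 mm by 85 mm) begins 54 mm behind the grasp point. The pads swing forward as they close: fully open they stand 13 mm farther back than shut.
Start: joints at [1.227, 0.124, 1.65, -0, 1.367, -0.083], TCP at [0.168, 0.628, 0.217] pointing down, gripper open.
Joint ranges: [-2.61, 2.61], [-1.02, 2.33], [0.03, 2.71], [-1.35, 4.49], [0.32, 2.68], [-2.91, 2.91]. Speed limits (rad/s): [2.57, 2.57, 3.14, 3.14, 3.14, 3.14].

INTERFACE

Orientations are given as a rotation vector (axis times angle).
In Python, from cell import ctrl gives the robot as it stands. The module is installed in compiled form; this text tells all that it offers.
- The arm moves only by the tool carry_out, never from a script. Its arguments are lists of equal length, an entry for each row: "hand": the closure, from -1 (fully open) to 1 (shut), so that 0 is half open; "xyz": the shift along the tool's x, y, z in cm, a list of three; "twist": the turn about the tool's z in rad. A call has 1 to 20 rows; each row shifts and turns the pose as measured when the row begins, along the tool's axes as they then stand; what a row does not reach is not made up. A row lasts 1/10 s, in which the tool goes at most 50 mm and 8.59 degrees, less where a joint would pass 70% of its speed; a pose out of reach is approached as far as the arm can. A call is refused whole if a number of a shift passes 5 or a number of a turn 0.15, either way. A call with a gripper value outside its range is refused whole. The fingers move at their own pace and stop on an object; the grip force is fixed at half the most. Time passes only in rows, so rows that do not move let the fingers close. It gives the time, the measured TCP pose, the force and the opening at its end, in the units of the state.
- ctrl.state(): the state, without advancing time (a new reading comes with each control period).
- ctrl.grab_frame(name): name is "scene" or "top"; returns (picture, depth): 384x512x3 uint8, red, green, blue; 384x512 float32, m along the optical axis (not along the pixel's ray), 0 where there is no reading.
- ctrl.get_calibration(name): a dict with "camera_matrix" (3x3 intrinsics, pixels), "R" (3x3) and "t" (3): a world point X has camera coordinates R X + t. Camera axes: x right, y down, z forward; pixel columns grow to the right and rows downward; lengths in m; the calibration is good to about 2 mm. A picture is of the moment at which its call begins. get_calibration takes no time and is no camera call.
- ctrl.job_done(): hands the job in, once; it reports no verdict.
The state is a dict: "clock": time; "joints": joint angles; "joint_velocities": joint speeds; "tau": joint torques, N m; "ee_pos": TCP position; "eef_rot": TCP orientation; "wrist_force": force on the tool from outside, world axes, zero at the start; "wrist_torque": the same for the moment, N m; "finger_gap": opening from 0.0 (shut) to 1.0 (fully open).
Only numpy, scipy, OpenCV 4.12 (cv2) and the standard library are available. Lean on these libraries where they do the work, as an engineer would, in place of code of your own. Each camera call takes 0.05 s, during which the arm holds its last target.

TASK

Two low, round tube mixers stand on the worktop; on one the rotor's castle nut already has its split pin, so leave that one alone. On the other, whose nut is not pinned yet, tighten the castle nut clockwise (seen from above) by at least 30 degrees from where it stands, then carry on a little further to the first place where a slot lines up with the cotter hole through the spindle (the hole runs along the pale line on the spindle's end), and leave it there, ready for the pin. Do not turn it well past that place.

Things in the scene. Friction and masses are not known exactly. Their poses are not given: they have to be found in the camera images.
- mixer: Fixed tube mixer to work on, no pin in it: white round housing 120 mm wide, grey rotor disc 130 mm wide (top 56 mm above the worktop), upright dark steel spindle 24 mm thick, its end 105 mm up. Origin: spindle axis at the worktop; z up. The cotter hole (7 mm, 90 mm up) and the pale line on the spindle's end run along this body's x axis. A small grey dial is on the -x side.
- castle_nut (a joint): Turn of that mixer's nut about its upright spindle, rad, growing clockwise from above (tightening). At 0 a slot lines up with the cotter hole: the place wanted. Starts 0.70 to 1.31 rad (40 to 75 degrees) short of it, at -1.31 to -0.70. Range -1.5 to 1.2. Steady friction of 0.2 N m; the nut does not rise or sink and stays where it is left.
- nut_top (a point): Centre of the top of that nut, 97 mm above the worktop, 8 mm below the spindle's end; z up; turns with the nut. Steel hexagon, 50 mm across flats, 34 mm high (63 to 97 mm up), flats 29 mm wide; below it a washer 44 mm wide, then the rotor disc 7 mm lower. Six slots 10 mm wide, 14 mm deep, one in the middle of each flat, 60 degrees apart; x points out through one slot.
- pinned_mixer: The other fixed tube mixer, to be left alone: alike in all but the steel split pin that lies level through its nut's slots and spindle, 90 mm above the worktop, 89 mm long, with a round eye at one end and two bent legs at the other. Its nut does not turn. Origin: spindle axis at the worktop; z up.
Not all that is in view belongs to the job. What is shaped like the mixer but green is not meant.

How it is judged:
At the end, for the whole second after the job is handed in: The unpinned mixer's castle nut has been turned clockwise to the first line-up beyond 30 degrees of tightening, a slot within 10 degrees of the cotter hole, and is at rest (value of joint castle_nut between -0.175 and 0.175 rad and velocity of joint castle_nut between -0.05 and 0.05 rad/s); the robot touches nothing.
It fails at once if the nut is turned more than 20 degrees past the line-up (value of joint castle_nut above 0.35 rad).
It fails at once if the mixer that is already pinned is pushed or gripped (over 5 N) (contact force between any of the fingers, the arm and pinned_mixer above 5 N).
It also fails if it takes over 32 s, if anything falls off the work surface, if the arm or the gripper's body presses on something with over 40 N, if the wrist force passes 120 N, or if a joint passes its speed limit or range.

## Working session

There is one attempt and no reset: what is moved stays moved. The work goes in short steps, Python scripts to look and compute and a tool call to move; the robot and the scene stay as the last step left them, time stands still between calls to the robot, and variables do not carry over. Pictures are saved under pics/ and viewed, and the job is handed in when it is done.

Besides the shell and the picture viewer there is one more tool, called after ">>>" by a JSON object that holds its "api" and its "payload", one argument or row to a line. carry_out: Moves the arm, as the interface text tells. Its arguments: {"type":"object","properties":{"hand":{"type":"array","items":{"type":"number"}},"xyz":{"type":"array","items":{"type":"array","items":{"type":"number"}}},"twist":{"type":"array","items":{"type":"number"}}},"required":["hand","xyz","twist"]}

```bash
mkdir -p pics
python3 - <<'E'
from cell import ctrl
import cv2,numpy as np
for n in ("scene","top"):
    p,d=ctrl.grab_frame(n); c=ctrl.get_calibration(n)
    cv2.imwrite(f"pics/{n}0.png",p[:,:,::-1]); np.savez(f"{n}0.npz",p=p,d=d,K=c["camera_matrix"],R=c["R"],t=c["t"])
    print(n,-np.array(c["R"]).T@c["t"],np.array(c["camera_matrix"])[0])
print(ctrl.state())
E
```

```text
scene [-0.14006439 -1.2747904   0.90165713] [469.22770996   0.         257.90181402]
top [ 0.3299034  -0.18239919  1.63606054] [440.05483363   0.         252.83971842]
{'clock': 0.1, 'joints': array([ 1.22738336e+00,  1.24407734e-01,  1.65155336e+00,  2.99958075e-05,
        1.36751364e+00, -8.26156108e-02]), 'joint_velocities': array([ 0.00012318,  0.00142725, -0.00393322,  0.00071241, -0.00067224,
        0.00137994]), 'tau': array([ 4.25312637e-04, -4.24934149e+01, -3.66651464e+01, -1.36934746e-04,
        3.96340300e-03,  4.56592886e-06]), 'ee_pos': array([0.16743429, 0.62745695, 0.21628737]), 'eef_rot': array([-4.08453378e-01, -3.11449543e+00,  2.87940031e-03]), 'wrist_force': array([0.58942137, 0.06337173, 0.89050863]), 'wrist_torque': array([0.06092502, 0.00722284, 0.05858614]), 'finger_gap': 0.9978920578183343}
```

View pics/scene0.png

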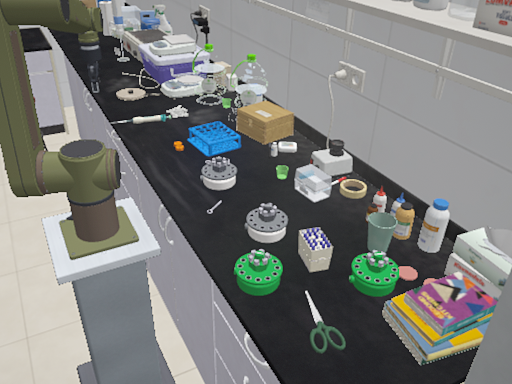

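View pics/top0.png

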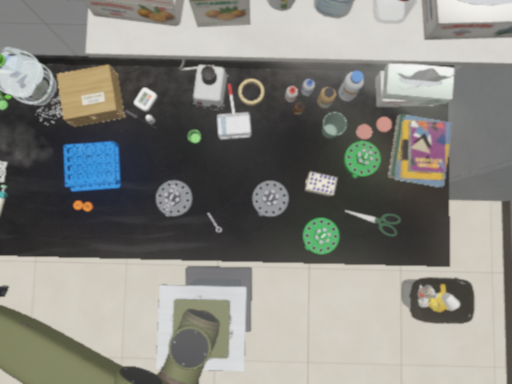

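In the scene view the white and grey mixers are at (219,174) and (267,222), which is (174,198) and (270,198) in the top view. The green ones at scene (258,271) and (375,273) are decoys. Next I'll crop both grey ones.

Run:
```python
import cv2,numpy as np
t=np.load("top0.npz");s=np.load("scene0.npz")
def crop(z,u,v,h=24): return cv2.resize(z["p"][v-h:v+h,u-h:u+h,::-1],(384,288*4//3),interpolation=cv2.INTER_CUBIC)
cv2.imwrite("pics/crop0.png",np.hstack([crop(t,174,198),crop(t,270,198)]))
cv2.imwrite("pics/crop1.png",np.hstack([crop(s,219,172),crop(s,267,220)]))
```

```text
(no output)
```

View pics/crop0.png

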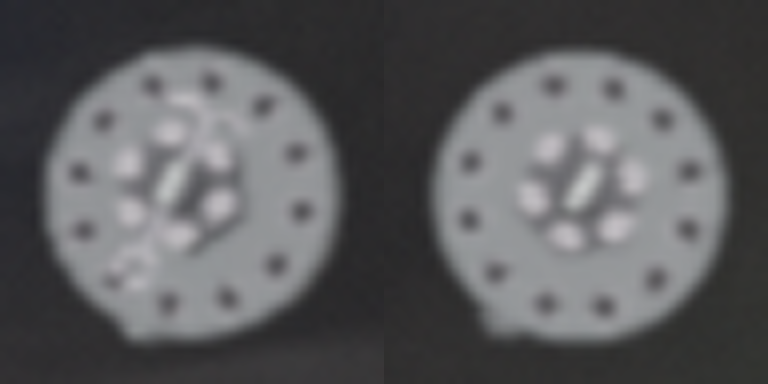

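View pics/crop1.png

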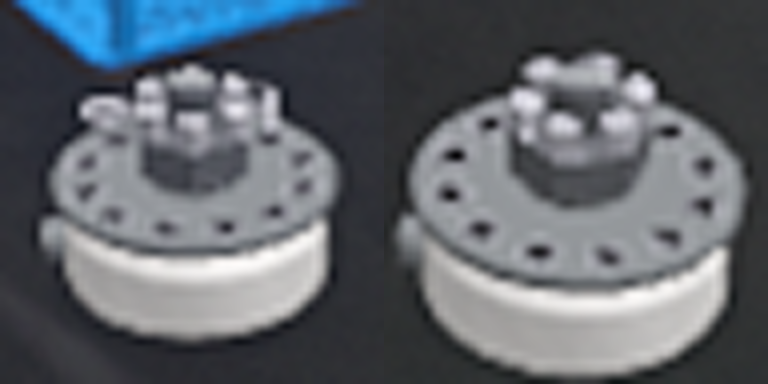

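Crop check: the left mixer (top 174,198) has the split pin with its eye and legs, so it stays untouched. The right one (top 270,198; scene 267,222) has a bare nut and a clear pale line, so it is the target. Now I'll measure its centre, line angle and nut phase.

```bash
cat > h.py <<'E'
import numpy as np,cv2
def load(f): return np.load(f)
def proj(z,X):
    X=np.atleast_2d(X); c=X@z["R"].T+z["t"]; q=c@z["K"].T; return q[:,:2]/q[:,2:]
def ray(z,u,v,h):
    o=-z["R"].T@z["t"]; d=z["R"].T@np.linalg.inv(z["K"])@np.array([u,v,1.]); return o+d*(h-o[2])/d[2]
def rect(z,cx,cy,h,half=.075,n=600):
    g=np.linspace(-half,half,n); # rows: x decreasing downwards, cols: y decreasing to right
    X=cx-g[:,None]+0*g[None]; Y=cy-g[None]+0*g[:,None]
    uv=proj(z,np.stack([X.ravel(),Y.ravel(),np.full(X.size,h)],1)).astype(np.float32).reshape(n,n,2)
    return cv2.remap(z["p"],uv[...,0],uv[...,1],cv2.INTER_CUBIC)
def phase(z,c,h=.097):
    a=np.linspace(0,2*np.pi,720,endpoint=False); out=[]
    for r in (.019,.021,.023):
        uv=proj(z,np.stack([c[0]+r*np.cos(a),c[1]+r*np.sin(a),0*a+h],1)).astype(np.float32)
        g=cv2.remap(z["p"],uv[None,:,0],uv[None,:,1],cv2.INTER_CUBIC)[0].astype(float).mean(1)
        F=[(g*np.exp(-1j*k*a)).mean() for k in range(0,8)]
        out.append((r,np.degrees(np.angle(F[6].conj()))/6,*np.round(np.abs(F[:8]),1)))
    return out
def line(z,c,h=.105,r=.0115):
    n=200;g=np.linspace(-r,r,n); im=rect(z,c[0],c[1],h,r,n).astype(float).mean(2)
    G=np.meshgrid(g,g,indexing='ij'); rr=np.hypot(*G)
    w=np.clip(im-np.percentile(im,60),0,None)*(rr<.009)
    x=-G[0];y=-G[1]; mx=(w*x).sum()/w.sum();my=(w*y).sum()/w.sum()
    cxx=(w*(x-mx)**2).sum();cyy=(w*(y-my)**2).sum();cxy=(w*(x-mx)*(y-my)).sum()
    return np.degrees(.5*np.arctan2(2*cxy,cxx-cyy)),(c[0]+mx,c[1]+my)
E
python3 - <<'E'
from h import *
z=load("top0.npz");s=load("scene0.npz")
l=[(549,147),(600,139),(632,178),(616,227),(568,236),(533,197)]
P=np.array([ray(z,246+(u-384+.5)/8-.5,174+(v+.5)/8-.5,.097) for u,v in l]); c=P.mean(0); print("lobes c",c)
d=P-c; print(np.hypot(d[:,0],d[:,1]), np.degrees(np.arctan2(d[:,1],d[:,0]))%60)
print("line c",line(z,c), ray(z,270.37,197.5,.105))
for q in phase(z,c[:2]): print(q)
# scene: rotor disc & nut
print("scene proj of nut top",proj(s,c), "spindle end",proj(s,[c[0],c[1],.105]))
cv2.imwrite("pics/rect0.png",np.hstack([rect(z,c[0],c[1],.097,.04,380)[:,:,::-1],rect(s,c[0],c[1],.097,.04,380)[:,:,::-1]]))
u,v=np.round(proj(z,c)[0]).astype(int); print(z["d"][v-6:v+7:2,u-6:u+7:2])
E
```

```text
lobes c [ 0.47108735 -0.23778     0.097     ]
[0.02318299 0.02261039 0.02191313 0.02265317 0.02244585 0.02236728] [41.3547943  41.94116503 42.21783571 40.93475397 44.20440186 42.45544496]
line c (np.float64(-30.154228609555297), (np.float64(0.471061758151928), np.float64(-0.237873518475512))) [ 0.46850589 -0.23729687  0.105     ]
(0.019, np.float64(-17.749723517788215), np.float64(150.1), np.float64(1.9), np.float64(0.7), np.float64(1.2), np.float64(1.7), np.float64(0.2), np.float64(13.1), np.float64(1.3))
(0.021, np.float64(-17.989973907273765), np.float64(159.3), np.float64(1.9), np.float64(0.6), np.float64(1.0), np.float64(1.9), np.float64(0.6), np.float64(15.5), np.float64(1.5))
(0.023, np.float64(-17.68707433348492), np.float64(163.0), np.float64(2.2), np.float64(0.2), np.float64(0.7), np.float64(1.5), np.float64(1.6), np.float64(15.4), np.float64(1.5))
scene proj of nut top [[266.53873876 207.60517491]] spindle end [[266.62805555 205.44336135]]
[[1.5851046 1.5381352 1.5598384 1.5620729 1.5515069 1.5436358 1.5853367]
 [1.5428832 1.5471618 1.5612518 1.5616478 1.5595071 1.5553045 1.5907315]
 [1.5625211 1.563521  1.5431755 1.5363288 1.5376457 1.5608648 1.5470248]
 [1.5446516 1.5581212 1.5380098 1.5354426 1.5381026 1.559836  1.5450064]
 [1.5455521 1.5614265 1.5394491 1.5423675 1.5328419 1.5525458 1.5582691]
 [1.5571132 1.5610219 1.5519238 1.5560852 1.5608263 1.5408843 1.5504966]
 [1.5817357 1.5417489 1.5410751 1.5646462 1.5562998 1.5429722 1.5856122]]
```

```bash
ls pics
```

```text
crop0.png
crop1.png
rect0.png
scene0.png
top0.png
```

View pics/rect0.png

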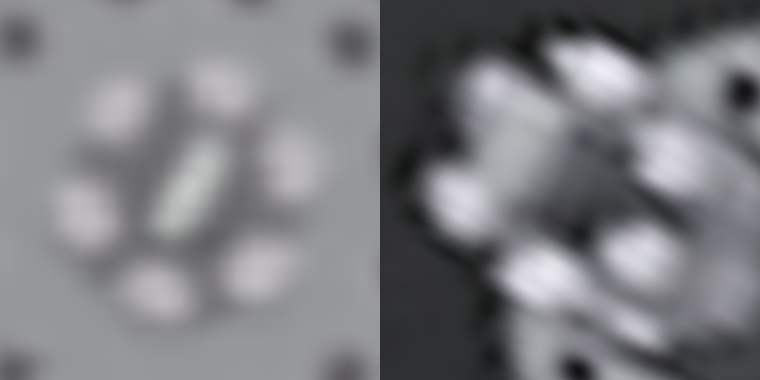

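The target's nut centre is about (0.471,-0.238). The lobes sit at 22.6 mm radius, which fits the hexagon. The slots are at 12.2° mod 60 and the line at -30°, so about 42° clockwise is needed (q≈-0.74, inside the stated range). I'll move in over the free bench first.

>>> {"api": "carry_out", "payload": {
  "hand": [-1,-1,-1,-1,-1,-1,-1,-1,-1,-1],
  "xyz": [
    [-3.3,-2.5,0],
    [-3.3,-2.5,0],
    [-3.3,-2.5,0],
    [-3.3,-2.5,0],
    [-3.3,-2.5,0],
    [-3.3,-2.5,0],
    [-3.3,-2.5,0],
    [-3.3,-2.5,0],
    [-3.3,-2.5,0],
    [-3.3,-2.5,0]
  ],
  "twist": [0,0,0,0,0,0,0,0,0,0]
}}

```text
clock: 1.1
ee_pos: [0.4259, 0.2907, 0.2107]
eef_rot: [-0.392, -3.112, 0.013]
wrist_force: [0.8, -0.1, -0.4]
finger_gap: 0.999
```

>>> {"api": "carry_out", "payload": {
  "hand": [-1,-1,-1,-1,-1,-1,-1,-1,-1,-1,-1,-1],
  "xyz": [
    [-1.5,-4.1,-0.1],
    [-1.5,-4.1,-0.1],
    [-1.5,-4.1,-0.1],
    [-1.5,-4.1,-0.1],
    [-1.5,-4.1,-0.1],
    [-1.5,-4.1,-0.1],
    [-1.5,-4.1,-0.1],
    [-1.5,-4.1,-0.1],
    [-1.5,-4.1,-0.1],
    [-1.5,-4.1,-0.1],
    [-1.5,-4.1,-0.1],
    [-1.5,-4.1,-0.1]
  ],
  "twist": [0,0,0,0,0,0,0,0,0,0,0,0]
}}

```text
clock: 2.3
ee_pos: [0.4758, -0.2515, 0.2222]
eef_rot: [-0.392, -3.109, 0.013]
wrist_force: [1.0, 0.2, 0.0]
finger_gap: 1.003
```

```bash
cat > w.py <<'E'
from cell import ctrl
import numpy as np,sys
from scipy.spatial.transform import Rotation as Ro
s=ctrl.state(); R=Ro.from_rotvec(s["eef_rot"]).as_matrix()
T=np.array([.471,-.238,float(sys.argv[1])]) if len(sys.argv)>1 else s["ee_pos"]
print("clock",s["clock"],"p",s["ee_pos"].round(4),"joints",s["joints"].round(3),"F",s["wrist_force"].round(1),"M",s["wrist_torque"].round(2),"gap",s["finger_gap"])
print("yaw y",np.degrees(np.arctan2(R[1,1],R[0,1])),"z axis",R[:,2].round(3),"delta tool cm",(R.T@(T-s["ee_pos"])*100).round(2))
E
python3 w.py 0.15
```

```text
clock 2.3 p [ 0.4758 -0.2515  0.2222] joints [-0.58  -0.125  1.891 -0.011  1.379 -1.898] F [1.  0.2 0. ] M [ 0.   -0.05 -0.02] gap 1.0030032195560155
yaw y 75.62779607773903 z axis [-0.009 -0.007 -1.   ] delta tool cm [0.75 1.25 7.21]
```

>>> {"api": "carry_out", "payload": {
  "hand": [-1,-1,-1,-1,-1],
  "xyz": [
    [0.4,0.6,1.8],
    [0.4,0.6,1.8],
    [0,0,1.8],
    [0,0,1.2],
    [0,0,0]
  ],
  "twist": [0.03,0.03,0,0,0]
}}

```text
clock: 2.8
ee_pos: [0.4691, -0.2447, 0.1524]
eef_rot: [-0.504, -3.091, 0.014]
wrist_force: [0.7, -0.1, -0.2]
finger_gap: 0.997
```

```bash
python3 w.py 0.087
python3 - <<'E'
from cell import ctrl
from h import *
p,d=ctrl.grab_frame("scene"); 
cv2.imwrite("pics/s1.png",cv2.resize(p[130:280,170:370,::-1],(800,600),interpolation=cv2.INTER_CUBIC))
E
```

```text
clock 2.8 p [ 0.4691 -0.2447  0.1524] joints [-0.576 -0.09   1.979 -0.013  1.258 -1.819] F [ 0.7 -0.1 -0.2] M [ 0.01 -0.06 -0.05] gap 0.9965131520063487
yaw y 71.47233201572018 z axis [-0.011 -0.007 -1.   ] delta tool cm [-0.02  0.76  6.53]
```

View pics/s1.png

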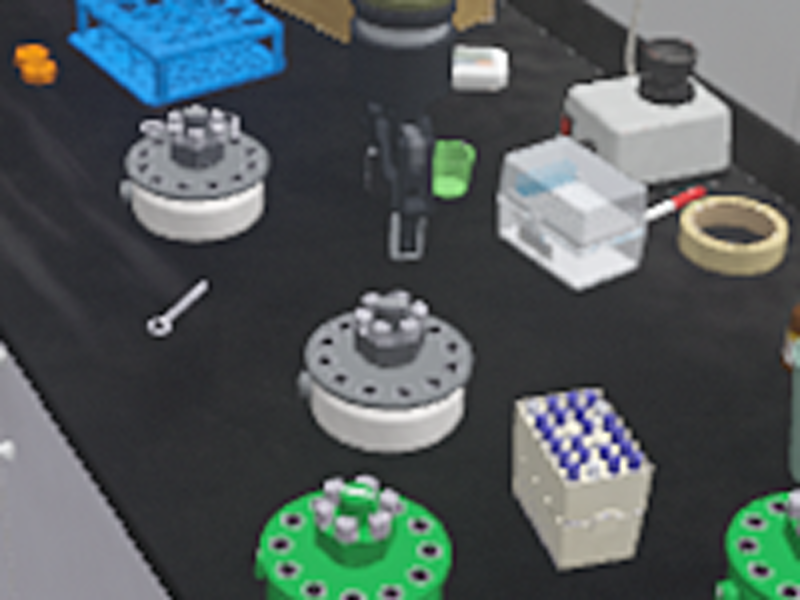

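The gripper hangs above the unpinned mixer (crop tip 405,255, matching the projected tip height). The pinned one at (195,170) is well clear. I'll correct the centring, then descend.

>>> {"api": "carry_out", "payload": {
  "hand": [-1,-1,-1,-1],
  "xyz": [
    [0,0.7,0],
    [0,0.1,1.0],
    [0,0,0.5],
    [0,0,0]
  ],
  "twist": [-0.01,0,0,0]
}}

```text
clock: 3.25
ee_pos: [0.4741, -0.2372, 0.1402]
eef_rot: [-0.486, -3.1, 0.018]
wrist_force: [-0.5, -0.1, 0.1]
finger_gap: 0.996
```

```bash
python3 w.py 0.087
```

```text
clock 3.25 p [ 0.4741 -0.2372  0.1402] joints [-0.559 -0.08   1.991 -0.013  1.23  -1.814] F [-0.5 -0.1  0.1] M [ 0.04 -0.08  0.03] gap 0.9958893069059247
yaw y 72.17005484431535 z axis [-0.006 -0.011 -1.   ] delta tool cm [ 0.25 -0.11  5.32]
```

>>> {"api": "carry_out", "payload": {
  "hand": [-1,-1,-1,-1,-1],
  "xyz": [
    [0.2,-0.1,1.0],
    [0,0,1.2],
    [0,0,1.0],
    [0,0,0.8],
    [0,0,0]
  ],
  "twist": [0,0,0,0,0]
}}

```text
clock: 3.75
ee_pos: [0.4711, -0.2379, 0.0963]
eef_rot: [-0.486, -3.099, 0.018]
wrist_force: [-0.4, -0.0, -0.3]
finger_gap: 0.999
```

```bash
python3 w.py 0.087
python3 - <<'E'
from cell import ctrl
from h import *
p,d=ctrl.grab_frame("scene"); 
cv2.imwrite("pics/s2.png",cv2.resize(p[160:250,210:330,::-1],(800,600),interpolation=cv2.INTER_CUBIC))
E
```

```text
clock 3.75 p [ 0.4711 -0.2379  0.0963] joints [-0.563 -0.037  2.029 -0.013  1.149 -1.817] F [-0.4 -0.  -0.3] M [-0.03 -0.01 -0.03] gap 0.9986887633218073
yaw y 72.16918008111423 z axis [-0.006 -0.01  -1.   ] delta tool cm [-0.   -0.    0.93]
```

View pics/s2.png

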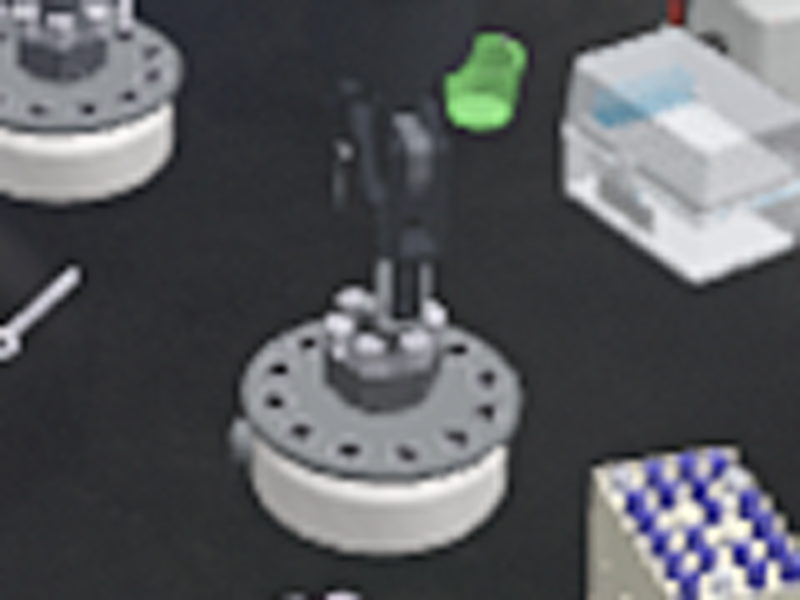

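The finger does not seem to straddle the nut as expected, so I'll check the full pictures and depth before going lower.

Run:
```python
from cell import ctrl
from h import *
for n in("scene","top"):
    p,d=ctrl.grab_frame(n); c=ctrl.get_calibration(n)
    np.savez(f"{n}1.npz",p=p,d=d,K=c["camera_matrix"],R=c["R"],t=c["t"])
    cv2.imwrite(f"pics/{n}3.png",p[:,:,::-1])
s=np.load("scene1.npz"); R=s["R"];t=s["t"]
u=np.array([np.cos(np.radians(72.2)),np.sin(np.radians(72.2)),0])
for off in(-.0425,.0425):
    for h in (.085,.13):
        X=np.array([.471,-.238,h])+off*u; print(off,h,proj(s,X)[0].round(1),(R@X+t)[2])
for (a,b) in ((270,207),(271,203),(268,203),(271,185),(275,185),(266,190),(266,212),(271,196)):
    print(a,b,s["d"][b,a], (R.T@(np.linalg.inv(s["K"])@np.array([a,b,1])*s["d"][b,a]-t)).round(3))
```

```text
-0.0425 0.085 [269.2 218.7] 1.4180836731468398
-0.0425 0.13 [269.8 206.3] 1.3940686526194326
0.0425 0.085 [263.8 203.4] 1.488551717550843
0.0425 0.13 [264.2 191.4] 1.4645366970234357
270 207 1.3803495 [ 0.452 -0.29   0.136]
271 203 1.3710341 [ 0.454 -0.292  0.151]
268 203 1.3739445 [ 0.447 -0.286  0.149]
271 185 1.3257539 [ 0.446 -0.3    0.219]
275 185 1.3316191 [ 0.459 -0.301  0.216]
266 190 1.3612411 [ 0.445 -0.274  0.188]
266 212 1.4239423 [ 0.457 -0.26   0.099]
271 196 1.3451891 [ 0.447 -0.301  0.182]
```

View pics/scene3.png

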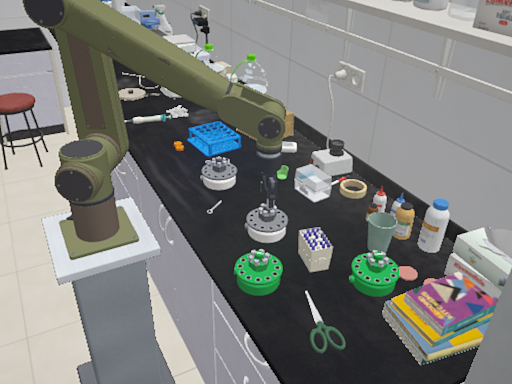

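View pics/top3.png

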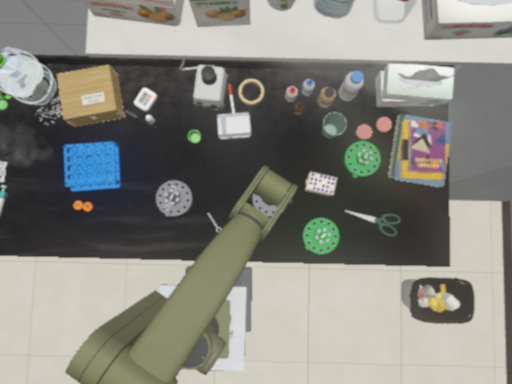

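Run:
```python
from h import *
s=np.load("scene1.npz"); R=s["R"];t=s["t"]
for a in (267,269,271,273):
  for b in range(198,222,2):
    X=R.T@(np.linalg.inv(s["K"])@np.array([a,b,1])*s["d"][b,a]-t); print(a,b,X.round(3),s["p"][b,a])
cv2.imwrite("pics/s4.png",cv2.resize(s["p"][170:230,230:310,::-1],(800,600),interpolation=cv2.INTER_NEAREST))
```

```text
267 198 [ 0.446 -0.281  0.164] [81 85 88]
267 200 [ 0.448 -0.278  0.155] [139 143 148]
267 202 [ 0.447 -0.28   0.149] [139 143 149]
267 204 [ 0.449 -0.277  0.14 ] [140 144 149]
267 206 [ 0.446 -0.283  0.138] [140 144 149]
267 208 [ 0.445 -0.285  0.132] [128 132 137]
267 210 [ 0.467 -0.248  0.095] [71 72 77]
267 212 [ 0.468 -0.248  0.088] [135 135 143]
267 214 [ 0.465 -0.252  0.084] [136 136 144]
267 216 [ 0.46  -0.261  0.083] [120 120 128]
267 218 [ 0.46  -0.262  0.077] [76 78 83]
267 220 [ 0.463 -0.257  0.065] [80 82 87]
269 198 [ 0.439 -0.304  0.179] [46 49 54]
269 200 [ 0.448 -0.29   0.162] [46 49 53]
269 202 [ 0.448 -0.289  0.154] [46 48 51]
269 204 [ 0.449 -0.289  0.147] [46 49 53]
269 206 [ 0.449 -0.288  0.14 ] [35 38 40]
269 208 [ 0.454 -0.281  0.127] [112 114 119]
269 210 [ 0.473 -0.25   0.095] [68 70 75]
269 212 [ 0.476 -0.246  0.084] [78 80 85]
269 214 [ 0.47  -0.257  0.085] [121 121 130]
269 216 [ 0.466 -0.263  0.083] [ 92  94 100]
269 218 [ 0.47  -0.258  0.071] [79 80 85]
269 220 [ 0.469 -0.259  0.064] [73 74 79]
271 198 [ 0.445 -0.304  0.178] [57 59 64]
271 200 [ 0.457 -
[... 287 characters left out ...]
71 214 [ 0.474 -0.261  0.087] [135 134 142]
271 216 [ 0.474 -0.263  0.08 ] [85 87 91]
271 218 [ 0.474 -0.263  0.073] [75 77 81]
271 220 [ 0.473 -0.265  0.067] [77 79 83]
273 198 [ 0.448 -0.311  0.181] [53 55 60]
273 200 [ 0.464 -0.285  0.154] [ 96 100 104]
273 202 [ 0.465 -0.284  0.146] [112 116 121]
273 204 [ 0.466 -0.284  0.139] [108 111 117]
273 206 [ 0.465 -0.286  0.133] [121 125 130]
273 208 [ 0.49  -0.246  0.095] [125 126 133]
273 210 [ 0.479 -0.264  0.102] [201 199 208]
273 212 [ 0.477 -0.268  0.097] [159 159 167]
273 214 [ 0.478 -0.266  0.088] [148 148 156]
273 216 [ 0.482 -0.261  0.077] [72 72 78]
273 218 [ 0.481 -0.263  0.071] [81 83 88]
273 220 [ 0.487 -0.254  0.055] [125 129 132]
```

View pics/s4.png

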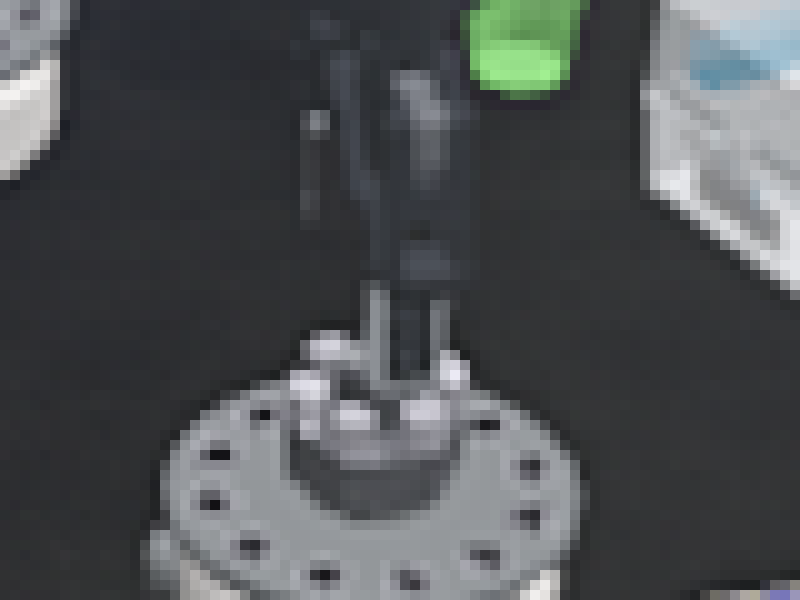

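The depth puts the open front fingertip at z≈0.127 beside the nut top at 0.097. The tool data says it should be about 0.087. The xy positions agree. I'll half close the jaws without touching anything, to see how far the tips swing down.

>>> {"api": "carry_out", "payload": {
  "hand": [-0.5,-0.5,-0.5,-0.5],
  "xyz": [
    [0,0,0],
    [0,0,0],
    [0,0,0],
    [0,0,0]
  ],
  "twist": [0,0,0,0]
}}

```text
clock: 4.3
ee_pos: [0.4735, -0.2394, 0.1005]
eef_rot: [0.486, 3.102, -0.022]
wrist_force: [-0.4, -0.7, -0.8]
finger_gap: 0.752
```

```bash
python3 w.py 0.087
cat > look.py <<'E'
from cell import ctrl
from h import *
import sys
p,d=ctrl.grab_frame("scene"); c=ctrl.get_calibration("scene")
np.savez("s.npz",p=p,d=d,K=c["camera_matrix"],R=c["R"],t=c["t"])
cv2.imwrite("pics/"+sys.argv[1],cv2.resize(p[170:230,230:310,::-1],(800,600),interpolation=cv2.INTER_NEAREST))
R=c["R"];t=c["t"]
for a in (268,270,272):
  for b in range(200,222,2):
    X=R.T@(np.linalg.inv(c["camera_matrix"])@np.array([a,b,1])*d[b,a]-t); print(a,b,X.round(3),end=' | ')
  print()
E
python3 look.py s5.png
```

```text
clock 4.3 p [ 0.4735 -0.2394  0.1005] joints [-0.563 -0.04   2.025 -0.013  1.15  -1.817] F [-0.4 -0.7 -0.8] M [ 0.02  0.08 -0.01] gap 0.7518163158766237
yaw y 72.17074221541482 z axis [-0.    -0.014 -1.   ] delta tool cm [0.29 0.07 1.35]
268 200 [ 0.452 -0.276  0.153] | 268 202 [ 0.452 -0.277  0.146] | 268 204 [ 0.453 -0.276  0.139] | 268 206 [ 0.452 -0.279  0.133] | 268 208 [ 0.471 -0.247  0.101] | 268 210 [ 0.468 -0.252  0.097] | 268 212 [ 0.47  -0.25   0.088] | 268 214 [ 0.467 -0.256  0.086] | 268 216 [ 0.462 -0.264  0.085] | 268 218 [ 0.463 -0.263  0.076] | 268 220 [ 0.464 -0.262  0.068] | 
270 200 [ 0.459 -0.277  0.151] | 270 202 [ 0.457 -0.281  0.147] | 270 204 [ 0.46  -0.275  0.136] | 270 206 [ 0.458 -0.28   0.132] | 270 208 [ 0.479 -0.245  0.097] | 270 210 [ 0.473 -0.257  0.099] | 270 212 [ 0.471 -0.26   0.095] | 270 214 [ 0.471 -0.26   0.087] | 270 216 [ 0.47  -0.263  0.082] | 270 218 [ 0.47  -0.263  0.074] | 270 220 [ 0.47  -0.263  0.067] | 
272 200 [ 0.462 -0.284  0.154] | 272 202 [ 0.463 -0.282  0.146] | 272 204 [ 0.464 -0.28   0.138] | 272 206 [ 0.464 -0.281  0.13 ] | 272 208 [ 0.491 -0.238  0.09 ] | 272 210 [ 0.478 -0.259  0.099] | 272 212 [ 0.474 -0.267  0.097] | 272 214 [ 0.477 -0.262  0.086] | 272 216 [ 0.475 -0.265  0.081] | 272 218 [ 0.478 -0.262  0.071] | 272 220 [ 0.482 -0.257  0.059] |
```

View pics/s5.png

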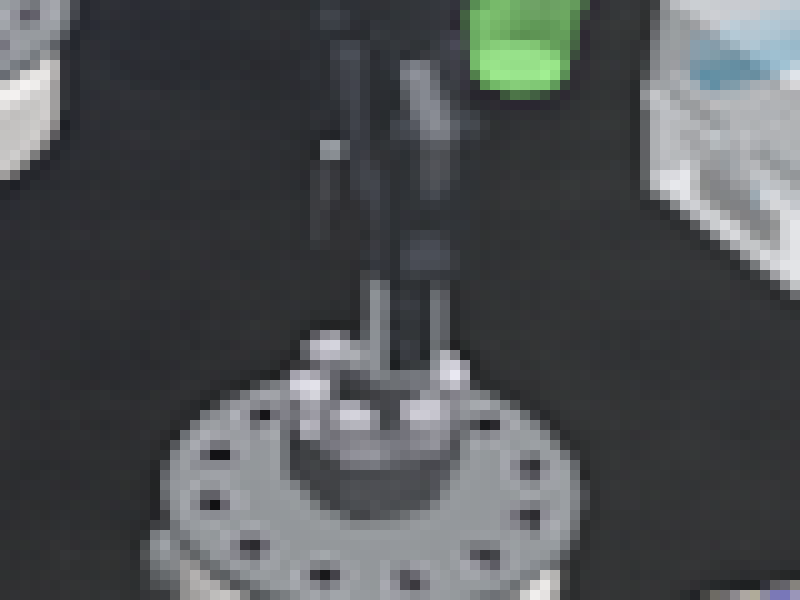

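The tips really are about 4 cm higher than the pose reading implies, and the camera's nut height is right in the same image. From here I'll descend by camera and force, in small steps.

>>> {"api": "carry_out", "payload": {
  "hand": [-0.7,-0.7,-0.7,-0.7],
  "xyz": [
    [0.1,0,1.0],
    [0,0,0.8],
    [0,0,0],
    [0,0,0]
  ],
  "twist": [0,0,0,0]
}}

```text
clock: 4.75
ee_pos: [0.4721, -0.2391, 0.0804]
eef_rot: [0.487, 3.102, -0.022]
wrist_force: [0.4, 0.5, 0.6]
finger_gap: 0.853
```

```bash
python3 w.py 0.047;python3 look.py s6.png
```

```text
clock 4.75 p [ 0.4721 -0.2391  0.0804] joints [-0.564 -0.018  2.041 -0.014  1.113 -1.817] F [0.4 0.5 0.6] M [-0.    0.01 -0.03] gap 0.8530798218703225
yaw y 72.17123894474473 z axis [-0.001 -0.014 -1.   ] delta tool cm [0.15 0.11 3.34]
268 200 [ 0.439 -0.299  0.17 ] | 268 202 [ 0.437 -0.302  0.165] | 268 204 [ 0.441 -0.297  0.154] | 268 206 [ 0.448 -0.286  0.138] | 268 208 [ 0.448 -0.285  0.131] | 268 210 [ 0.45  -0.283  0.122] | 268 212 [ 0.449 -0.284  0.116] | 268 214 [ 0.467 -0.255  0.085] | 268 216 [ 0.464 -0.261  0.082] | 268 218 [ 0.466 -0.258  0.073] | 268 220 [ 0.465 -0.26   0.066] | 
270 200 [ 0.448 -0.294  0.164] | 270 202 [ 0.447 -0.297  0.159] | 270 204 [ 0.446 -0.3    0.154] | 270 206 [ 0.456 -0.283  0.134] | 270 208 [ 0.458 -0.28   0.125] | 270 210 [ 0.457 -0.282  0.119] | 270 212 [ 0.456 -0.284  0.114] | 270 214 [ 0.47  -0.262  0.089] | 270 216 [ 0.469 -0.265  0.083] | 270 218 [ 0.47  -0.263  0.074] | 270 220 [ 0.471 -0.262  0.066] | 
272 200 [ 0.456 -0.293  0.162] | 272 202 [ 0.451 -0.301  0.161] | 272 204 [ 0.462 -0.284  0.14 ] | 272 206 [ 0.462 -0.284  0.133] | 272 208 [ 0.46  -0.289  0.13 ] | 272 210 [ 0.46  -0.289  0.122] | 272 212 [ 0.467 -0.278  0.107] | 272 214 [ 0.477 -0.262  0.086] | 272 216 [ 0.475 -0.266  0.082] | 272 218 [ 0.476 -0.265  0.073] | 272 220 [ 0.479 -0.26   0.062] |
```

View pics/s6.png

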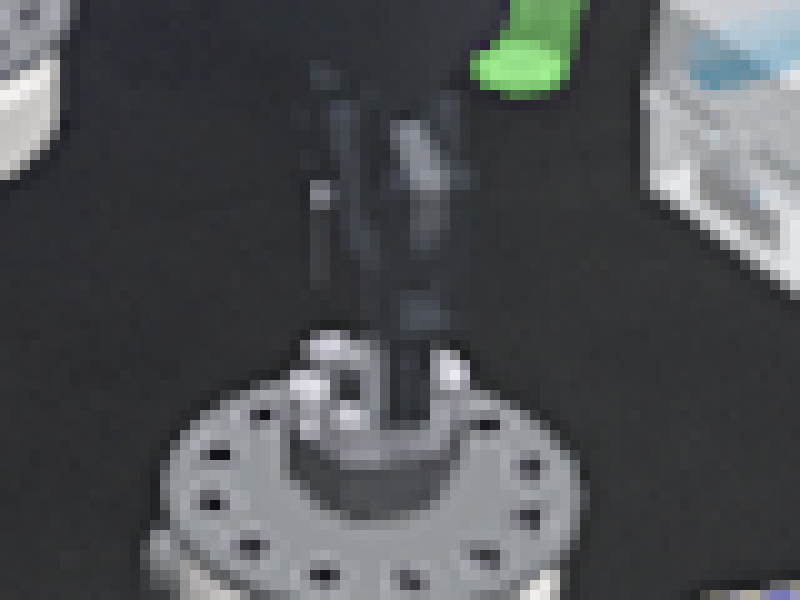

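The front tip is now at about (270,213), z≈0.111, centred on the nut's facing flat. No force so far.

>>> {"api": "carry_out", "payload": {
  "hand": [-0.7,-0.7,-0.7,-0.7],
  "xyz": [
    [0.1,0.1,1.0],
    [0,0,0.8],
    [0,0,0.4],
    [0,0,0]
  ],
  "twist": [0,0,0,0]
}}

```text
clock: 5.2
ee_pos: [0.4712, -0.2379, 0.0563]
eef_rot: [0.487, 3.103, -0.021]
wrist_force: [-0.0, -0.2, 0.5]
finger_gap: 0.856
```

```bash
python3 w.py 0.04;python3 look.py s7.png
```

```text
clock 5.2 p [ 0.4712 -0.2379  0.0563] joints [-0.563  0.011  2.057 -0.014  1.067 -1.816] F [-0.  -0.2  0.5] M [0.06 0.02 0.03] gap 0.8557510166571484
yaw y 72.17397466541108 z axis [-0.001 -0.014 -1.   ] delta tool cm [0.02 0.   1.63]
268 200 [ 0.44  -0.298  0.169] | 268 202 [ 0.442 -0.294  0.159] | 268 204 [ 0.441 -0.296  0.154] | 268 206 [ 0.44  -0.299  0.149] | 268 208 [ 0.439 -0.301  0.143] | 268 210 [ 0.442 -0.296  0.132] | 268 212 [ 0.451 -0.282  0.114] | 268 214 [ 0.451 -0.282  0.106] | 268 216 [ 0.45  -0.285  0.101] | 268 218 [ 0.453 -0.28   0.09 ] | 268 220 [ 0.466 -0.259  0.065] | 
270 200 [ 0.45  -0.291  0.162] | 270 202 [ 0.446 -0.299  0.161] | 270 204 [ 0.447 -0.298  0.153] | 270 206 [ 0.457 -0.281  0.133] | 270 208 [ 0.448 -0.297  0.138] | 270 210 [ 0.445 -0.303  0.135] | 270 212 [ 0.458 -0.281  0.111] | 270 214 [ 0.456 -0.285  0.107] | 270 216 [ 0.458 -0.282  0.097] | 270 218 [ 0.458 -0.283  0.091] | 270 220 [ 0.47  -0.263  0.067] | 
272 200 [ 0.457 -0.291  0.16 ] | 272 202 [ 0.451 -0.301  0.161] | 272 204 [ 0.452 -0.3    0.153] | 272 206 [ 0.461 -0.287  0.135] | 272 208 [ 0.453 -0.3    0.138] | 272 210 [ 0.453 -0.3    0.131] | 272 212 [ 0.466 -0.279  0.107] | 272 214 [ 0.466 -0.281  0.101] | 272 216 [ 0.468 -0.277  0.091] | 272 218 [ 0.467 -0.28   0.085] | 272 220 [ 0.48  -0.259  0.061] |
```

View pics/s7.png

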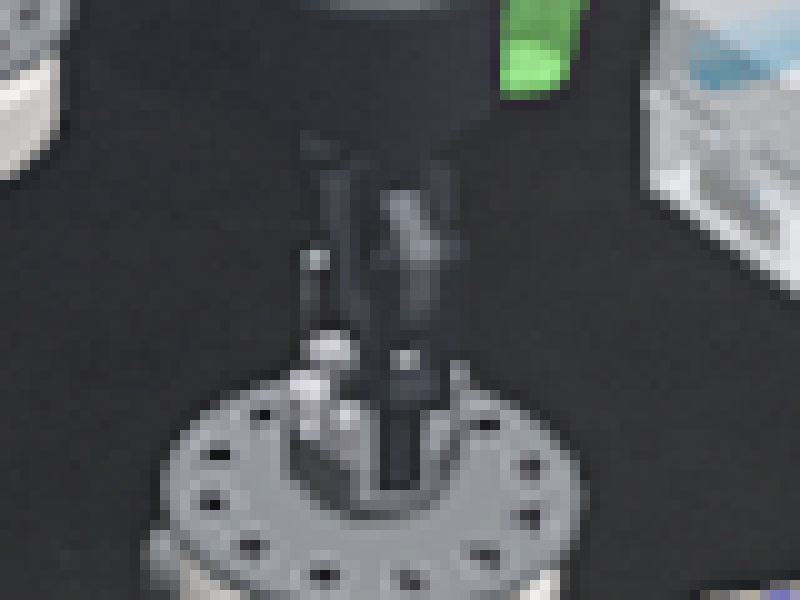

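The tips now straddle the nut, at about z 0.086 (front tip at (270,219)). I'll go down 1.4 cm more, then close.

>>> {"api": "carry_out", "payload": {
  "hand": [-0.7,-0.7,-0.7,-0.7],
  "xyz": [
    [0,0,0.7],
    [0,0,0.5],
    [0,0,0.2],
    [0,0,0]
  ],
  "twist": [0,0,0,0]
}}

```text
clock: 5.65
ee_pos: [0.4717, -0.2385, 0.0418]
eef_rot: [0.486, 3.102, -0.022]
wrist_force: [0.3, 0.6, 0.1]
finger_gap: 0.853
```

```bash
python3 w.py 0.042;python3 look.py s8.png
```

```text
clock 5.65 p [ 0.4717 -0.2385  0.0418] joints [-0.563  0.033  2.063 -0.014  1.038 -1.815] F [0.3 0.6 0.1] M [-0.   -0.05  0.04] gap 0.852919964757017
yaw y 72.17055501275713 z axis [-0.    -0.014 -1.   ] delta tool cm [ 0.08  0.02 -0.02]
268 200 [ 0.44  -0.298  0.169] | 268 202 [ 0.44  -0.298  0.162] | 268 204 [ 0.441 -0.296  0.153] | 268 206 [ 0.441 -0.297  0.147] | 268 208 [ 0.44  -0.299  0.141] | 268 210 [ 0.44  -0.299  0.135] | 268 212 [ 0.441 -0.298  0.126] | 268 214 [-0.14  -1.275  0.902] | 268 216 [ 0.452 -0.281  0.099] | 268 218 [ 0.451 -0.283  0.092] | 268 220 [ 0.452 -0.282  0.084] | 
270 200 [ 0.446 -0.299  0.167] | 270 202 [ 0.446 -0.298  0.16 ] | 270 204 [ 0.447 -0.298  0.153] | 270 206 [ 0.446 -0.299  0.147] | 270 208 [ 0.449 -0.296  0.137] | 270 210 [ 0.455 -0.286  0.122] | 270 212 [ 0.449 -0.296  0.123] | 270 214 [ 0.448 -0.298  0.117] | 270 216 [ 0.458 -0.282  0.097] | 270 218 [ 0.456 -0.286  0.093] | 270 220 [ 0.457 -0.286  0.085] | 
272 200 [ 0.451 -0.302  0.168] | 272 202 [ 0.451 -0.302  0.161] | 272 204 [ 0.452 -0.3    0.152] | 272 206 [ 0.452 -0.302  0.147] | 272 208 [ 0.452 -0.302  0.14 ] | 272 210 [ 0.461 -0.288  0.122] | 272 212 [ 0.453 -0.301  0.125] | 272 214 [ 0.454 -0.3    0.117] | 272 216 [ 0.468 -0.278  0.091] | 272 218 [ 0.466 -0.281  0.087] | 272 220 [ 0.467 -0.281  0.079] |
```

View pics/s8.png

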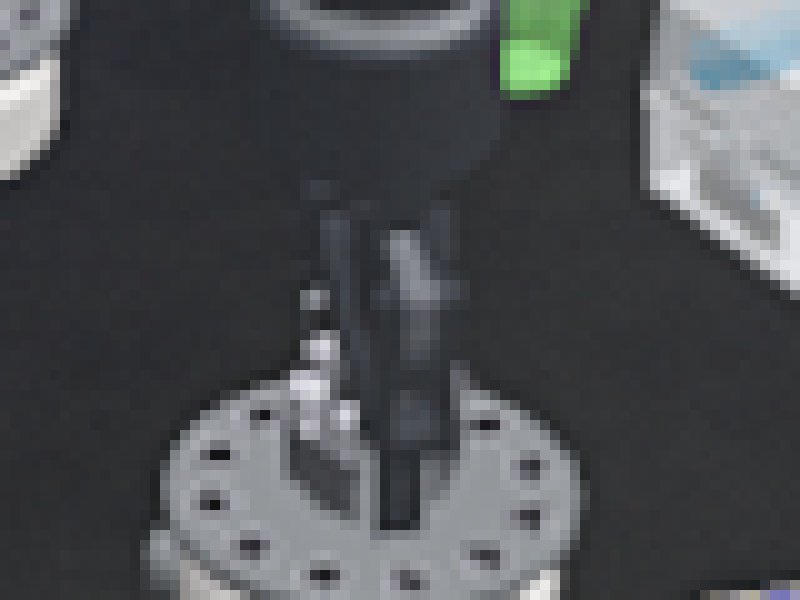

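The tip bottom is at (270,223), z≈0.072, with the finger flush beside the flat. Closing.

>>> {"api": "carry_out", "payload": {
  "hand": [0.5,0.5,0.5,0.5,0.5,0.5],
  "xyz": [
    [0,0,0],
    [0,0,0],
    [0,0,0],
    [0,0,0],
    [0,0,0],
    [0,0,0]
  ],
  "twist": [0,0,0,0,0,0]
}}

```text
clock: 6.3
ee_pos: [0.4717, -0.2393, 0.0427]
eef_rot: [0.486, 3.101, -0.024]
wrist_force: [-1.3, -1.3, -0.9]
finger_gap: 0.579
```

```bash
python3 w.py 0.042;python3 look.py s9.png >/dev/null
```

```text
clock 6.3 p [ 0.4717 -0.2393  0.0427] joints [-0.564  0.032  2.062 -0.015  1.039 -1.816] F [-1.3 -1.3 -0.9] M [0.12 0.   0.14] gap 0.5786008491834869
yaw y 72.192902552731 z axis [ 0.    -0.016 -1.   ] delta tool cm [0.11 0.11 0.07]
```

View pics/s9.png

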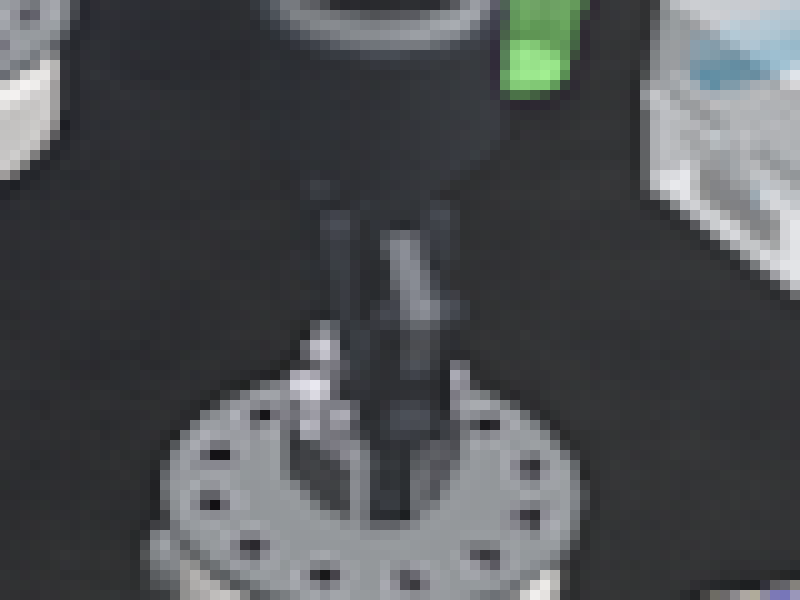

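The opening of 0.579 is 49 mm, so the flats are gripped, with small forces. Now turn clockwise; the target jaw yaw is about 30°.

>>> {"api": "carry_out", "payload": {
  "hand": [0.5,0.5,0.5,0.5,0.5],
  "xyz": [
    [0,0,0],
    [0,0,0],
    [0,0,0],
    [0,0,0],
    [0,0,0]
  ],
  "twist": [0.1,0.1,0.1,0.1,0.0]
}}

```text
clock: 6.85
ee_pos: [0.472, -0.2387, 0.0427]
eef_rot: [1.11, 2.933, -0.022]
wrist_force: [-0.8, -0.9, -1.4]
finger_gap: 0.583
```

```bash
python3 w.py 0.042
```

```text
clock 6.85 p [ 0.472  -0.2387  0.0427] joints [-0.563  0.032  2.062 -0.015  1.039 -1.402] F [-0.8 -0.9 -1.4] M [-0.06  0.2  -0.17] gap 0.582767887852419
yaw y 48.53004201158704 z axis [-0.    -0.015 -1.   ] delta tool cm [ 0.12 -0.01  0.07]
```

>>> {"api": "carry_out", "payload": {
  "hand": [0.5,0.5,0.5,0.5,0.5],
  "xyz": [
    [0,0,0],
    [0,0,0],
    [0,0,0],
    [0,0,0],
    [0,0,0]
  ],
  "twist": [0.1,0.1,0.07,0.03,0]
}}

```text
clock: 7.35
ee_pos: [0.4723, -0.2384, 0.0427]
eef_rot: [1.533, 2.735, -0.022]
wrist_force: [1.1, -1.1, 0.6]
finger_gap: 0.582
```

```bash
python3 w.py 0.042
```

```text
clock 7.35 p [ 0.4723 -0.2384  0.0427] joints [-0.561  0.033  2.062 -0.016  1.04  -1.103] F [ 1.1 -1.1  0.6] M [ 0.    0.29 -0.26] gap 0.5816958857699566
yaw y 31.458524497294082 z axis [-0.001 -0.016 -1.   ] delta tool cm [ 0.1  -0.09  0.07]
```

>>> {"api": "carry_out", "payload": {
  "hand": [0.5,0.5,-0.7,-0.7,-0.7,-0.7],
  "xyz": [
    [0,0,0],
    [0,0,0],
    [0,0,0],
    [0,0,0],
    [0,0,0],
    [0,0,0]
  ],
  "twist": [0.025,0,0,0,0,0]
}}

```text
clock: 7.95
ee_pos: [0.4727, -0.2383, 0.0431]
eef_rot: [1.563, 2.716, -0.021]
wrist_force: [0.2, -0.3, -0.9]
finger_gap: 0.847
```

```bash
python3 w.py 0.042
```

```text
clock 7.95 p [ 0.4727 -0.2383  0.0431] joints [-0.561  0.032  2.061 -0.015  1.04  -1.08 ] F [ 0.2 -0.3 -0.9] M [-0.03 -0.01  0.02] gap 0.8472644548023421
yaw y 30.145779203779465 z axis [ 0.    -0.016 -1.   ] delta tool cm [ 0.12 -0.13  0.11]
```

>>> {"api": "carry_out", "payload": {
  "hand": [-0.7,-0.7,-0.7,-0.7,-0.7,-1,-1,-1,-1,-1,-1,-1],
  "xyz": [
    [0,0,-1],
    [0,0,-2],
    [0,0,-3],
    [0,0,-4],
    [0,0,-4],
    [0,0,-3],
    [3,-2,0],
    [3,-2,0],
    [3,-2,0],
    [3,-2,0],
    [0,0,0],
    [0,0,0]
  ],
  "twist": [0,0,0,0,0,0,0,0,0,0,0,0]
}}

```text
clock: 9.15
ee_pos: [0.3402, -0.1705, 0.2294]
eef_rot: [1.555, 2.705, -0.022]
wrist_force: [0.3, -0.0, -0.5]
finger_gap: 1.001
```

```bash
python3 w.py
python3 - <<'E'
from cell import ctrl
from h import *
for n in("scene","top"):
    p,d=ctrl.grab_frame(n); c=ctrl.get_calibration(n)
    np.savez(f"{n}2.npz",p=p,d=d,K=c["camera_matrix"],R=c["R"],t=c["t"])
    cv2.imwrite(f"pics/{n}_e.png",p[:,:,::-1])
z=load("top2.npz"); s=load("scene2.npz"); c=np.array([.471,-.238])
print(line(z,[*c,.105])); 
for q in phase(z,c): print(np.round(q,1))
cv2.imwrite("pics/rect_e.png",np.hstack([rect(z,c[0],c[1],.097,.04,380)[:,:,::-1],rect(s,c[0],c[1],.097,.04,380)[:,:,::-1]]))
E
```

```text
clock 9.15 p [ 0.3402 -0.1705  0.2294] joints [-0.596 -0.552  2.2   -0.012  1.471 -1.122] F [ 0.3 -0.  -0.5] M [-0.02  0.04 -0.03] gap 1.0013571197216689
yaw y 30.204567709329872 z axis [ 0.011 -0.023 -1.   ] delta tool cm [0. 0. 0.]
(np.float64(-30.044722871262138), (np.float64(0.4710420359402044), np.float64(-0.237867258403637)))
[  0.    2.1 149.1   0.3   1.9   1.4   2.5   1.7  13.3   1.5]
[  0.    1.6 157.2   0.8   1.5   1.3   1.8   1.5  15.3   2. ]
[  0.    1.  161.3   2.1   1.4   1.4   1.1   1.6  15.5   2.6]
```

View pics/rect_e.png

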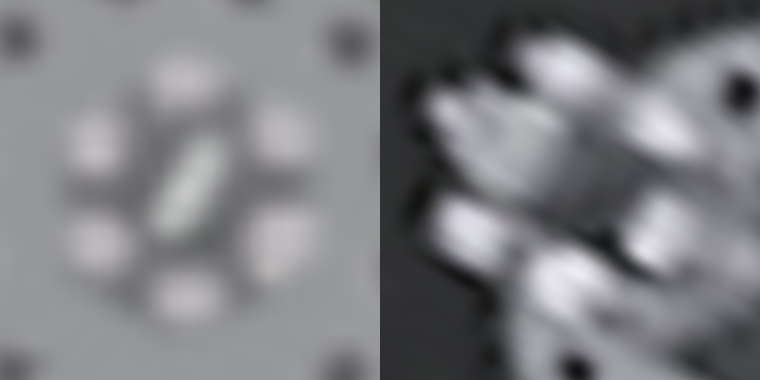

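View pics/top_e.png

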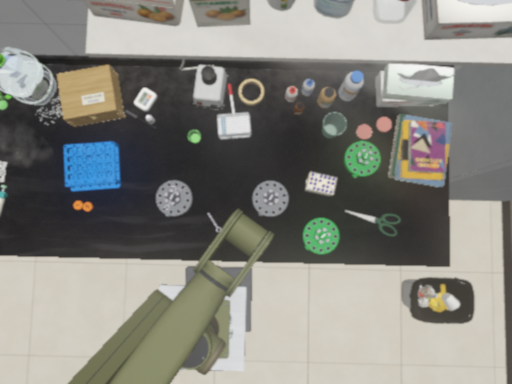

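The pale line (rectified view, 190,187) now runs through the gaps between the lobes. Slot and line agree within about 2°, and the arm is clear. Handing in.

Run:
```python
from cell import ctrl
print(ctrl.job_done())
```

```text
the job is handed in; nothing more can be done
None
```

I gripped the unpinned mixer's castle nut on two opposite flats and turned it about 42° clockwise, to the first line-up past 30°. Then I opened the jaws, lifted off and handed the job in. The hand-in reports no verdict.

**Last checks:**
- **Line-up:** in the final top view the slots are about 1–2° short of the pale line, against a tolerance of 10°. The jaws also turned through 42°.
- **Clearance:** the gripper was open and well away from everything, with the wrist force near zero.
- **Time:** about 9 s of the 32 s.
- **Pinned mixer:** I never went near it with the jaws. The wrist force stayed at about 2 N or less in every reading I took.

**What disagreed:** the cameras put the fingertips about 4 cm higher than the pose reading and the stated tool lengths imply. I made the final descent by camera depth and force instead. The jaws stopped at 49 mm on the 50 mm nut, which supports the camera. I didn't find the cause.

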